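# Snap the protective cap onto its terminal post

### The arm

A 6-joint arm with a two-finger parallel gripper is mounted at the origin on a cart in front of the work surface, level with it; the furniture and walls round the work are solid. World frame = base frame: x ahead of the robot, y to its left, z up, the work surface at z = 0. Lengths are in mm, angles in rad, forces in N, time in s.
With the tool pointing down it reaches from about 300 to 775 mm from the base axis. Payload 14.6 kg.
Tool frame: the origin (TCP) lies midway between the tips of the shut fingers; the grasp point (between the pads) lies 19 mm behind it; z points along the fingers, y is the line along which they close (so a half turn about z gives the same grasp; the last joint's range is limited). The gripper opens to 94 mm and grips with 3 to 60 N. Pads are 16 mm wide; open, the fingers measure 119 mm over their backs; the gripper's body (75 mm by 177 mm) begins 78 mm behind the grasp point.
Start: joints at [-1.412, 0.3, 1.521, -0, 1.321, -0.067], TCP at [123.131, -536.03, 205.446] pointing down, gripper open.
Joint ranges: [-3.03, 3.03], [-0.79, 2.21], [0.23, 2.52], [-1.04, 4.18], [0, 3.07], [-2.55, 2.55]. Speed limits (rad/s): [2.22, 2.22, 2.57, 3.14, 3.14, 3.14].

### API

Orientations are given as [roll, pitch, yaw] about the fixed x, y, z axes, in that order (R = Rz(yaw) Ry(pitch) Rx(roll)).
In Python, from cell import manip, camera gives the robot as it stands.
- The arm moves only by the tool move_arm, never from a script. Its arguments are lists of equal length, an entry for each row: "dp": the shift along the world's x, y, z in mm, a list of three; "rotation": the turn, a rotation vector about the world's x, y, z in rad, a list of three; "hand": the opening, from 0 (shut) to 1 (fully open). A call has 1 to 10 rows; each row shifts and turns the commanded pose from where the row before left it; what a row does not reach is not made up. A row lasts 1/8 s, in which the tool goes at most 62.5 mm and 10.7 degrees, less where a joint would pass 70% of its speed; a pose out of reach is approached as far as the arm can. A call with a gripper value outside its range is refused whole. The fingers move at their own pace and stop on an object; "newtons" is the grip in N (left out, the last holds). Time passes only in rows, so rows that do not move let the fingers close. It gives the time, the measured TCP pose, the force, the opening and the grip force at its end, in the units of the state.
- manip.read_state(): the state, without advancing time (a new reading comes with each control period).
- camera(name): name is "scene" or "side" or "wrist"; returns a dict with "image" (384x512x3 uint8, red, green, blue), "fx", "fy", "cx", "cy" (pixels), "R" (3x3) and "t" (3): a world point X has camera coordinates R X + t; the wrist camera has in their place "mount" (4x4, takes a point from camera to tool coordinates, whose origin is the TCP and whose axes are the flange's). Camera axes: x right, y down, z forward; pixel columns grow to the right and rows downward; lengths in mm; the calibration is good to about 2 mm. The wrist camera is an equidistant fisheye: a pixel r from the principal point sees the ray r / f radians off the axis. A picture is of the moment at which its call begins: read the wrist's pose just before it. There is no depth.
- manip.sign_off(): hands the job in; it is judged then, once.
The state is a dict: "clock": time; "joints": joint angles; "qd": joint speeds; "effort": joint torques, N m; "eef_pos": TCP position; "eef_rot": TCP orientation; "wrist_force": force on the tool from outside, world axes, zero at the start; "moment": the same for the moment, N m; "finger_gap": finger opening in mm; "finger_force": force on a finger pad.
Only numpy, scipy, OpenCV 4.12 (cv2) and the standard library are available. Lean on these libraries where they do the work, as an engineer would, in place of code of your own. Each camera call takes 0.05 s, during which the arm holds its last target. There are 200 camera calls.

### The job

Pick up the red cap and put it, open end down, over the brass stud of the post with the red collar. Push it straight down until it clicks over the steel balls, and keep pushing after the click so that the cap squeezes the black sealing ring beneath it fully down. Finish like that, still holding the cap and still pushing it down firmly (about 10 to 20 N); leave the blue cap and the other loose things where they are.

Things in the scene. Friction and masses are not known exactly. Their poses are not given: they have to be found in the camera images.
- red_cap: red plastic snap cap with fine grip ribs, loose, standing open end down: a round cup 34 mm in diameter, 46 mm tall, about 30 to 55 g. Origin: centre of the open underside; z points to its closed flat top (with a white disc). Bore 28 mm in diameter, 33 mm deep; a rounded snap lip just above the rim narrows it to 21.6 mm
- red_cap_top (a point): centre of the closed top of the red cap, 46 mm above its origin
- red_post: fixed terminal post with a RED collar: grey base plate 84 x 84 x 12 mm, white ribbed insulator 42 mm in diameter, red collar 46 mm in diameter whose top (the shoulder) is 50 mm above the table, and a brass stud 19 mm in diameter rising from it to 78 mm above the table, tapering to 12 mm over the last 8 mm. Origin: centre of the underside, on the table; z up
- red_shoulder (a point): centre of the shoulder (top of the red collar), 50 mm above the table; z up. A cap fully home has its origin here. Going down, the cap meets the balls with its rim about 13 mm above the shoulder; the push rises to about 10 to 15 N and drops as the lip snaps past them, rim about 8 mm above the shoulder; then the rim meets the sealing ring 4 mm above it
- red_stud_top (a point): centre of the tip of the red post's stud, 78 mm above the table. Four sprung steel balls stick out 2.8 mm from the stud's side, their centres 10.5 mm above the shoulder
- red_seal (a joint): how far the black sealing ring (36 mm in diameter, round the foot of the red post's stud) is squeezed down: 0 when free (standing 4 mm above the shoulder), 0.004 m when fully down, level with the shoulder. It springs back; about 2.5 N per mm, so 10 N squeezes it fully
- blue_cap: the same cap in blue, loose, standing on the table; not to be used. Origin: centre of its underside
- blue_post: the same post with a BLUE collar, fixed; not to be used. Origin: centre of its underside
- solder_reel: bystander: reel of solder with a blue top, 54 mm across, 26 mm high, loose; origin under its centre
- screw_tray: bystander: small blue tray of screws, 60 x 90 x 18 mm, loose; origin under its centre
- hex_key: bystander: steel hex key, 31 x 93 x 5 mm, loose; origin under its centre
- relay: bystander: dark plug-in relay, 28 x 28 x 34 mm, loose; origin under its centre
- spare_knob: bystander: black control knob, 28 mm across, 16 mm high, loose; origin under its centre
Not all that is in view belongs to the job. Of the things shaped like the red_cap, the red one is meant.

How it is judged:
By the outcome, as a careful person would: the job done as asked, in the order asked, and still so for the second after the job is handed in, while the arm keeps its last pose, push and grip.
It also fails if it takes over 45 s, if anything falls off the work surface, if the arm or the gripper's body presses on something with over 40 N, if the wrist force passes 120 N, or if a joint passes its speed limit or range.

## Working session

There is one attempt and no reset: what is moved stays moved. The work goes in short steps, Python scripts to look and compute and a tool call to move; the robot and the scene stay as the last step left them, time stands still between calls to the robot, and variables do not carry over. Pictures are saved under pics/ and viewed, at most 10 in all, crops included, and the job is handed in when it is done.

Besides the shell and the picture viewer there is one more tool, called after "Emit:" by a JSON object that holds its "api" and its "payload", one argument or row to a line. move_arm: Moves the arm, as the interface text tells. Its arguments: {"type":"object","properties":{"dp":{"type":"array","items":{"type":"array","items":{"type":"number"}}},"rotation":{"type":"array","items":{"type":"array","items":{"type":"number"}}},"hand":{"type":"array","items":{"type":"number"}},"newtons":{"type":"number"}},"required":["dp","rotation","hand"]}

```bash
mkdir -p pics; cat > h.py <<'E'
import numpy as np, cv2
from cell import manip, camera
def ray(c,u,v):
    d=np.array([(u-c['cx'])/c['fx'],(v-c['cy'])/c['fy'],1.]); R=np.array(c['R']); t=np.array(c['t'])
    return -R.T@t, R.T@d
def plane(c,u,v,z):
    o,d=ray(c,u,v); return o+d*(z-o[2])/d[2]
def proj(c,X):
    p=np.array(c['R'])@np.array(X,float)+np.array(c['t']); return np.array([c['fx']*p[0]/p[2]+c['cx'],c['fy']*p[1]/p[2]+c['cy']])
E
python3 - <<'E'
from h import *
import pickle
s=manip.read_state(); print(s)
C={}
for n in('scene','side','wrist'):
    C[n]=camera(n)
pickle.dump(C,open('c0.pkl','wb'))
a=[cv2.cvtColor(C[n]['image'],cv2.COLOR_RGB2BGR) for n in('scene','side','wrist')]
cv2.imwrite('pics/scene.png',cv2.resize(a[0],(800,600))); cv2.imwrite('pics/side.png',cv2.resize(a[1],(800,600)))
for n in C: print(n,{k:np.round(v,3).tolist() for k,v in C[n].items() if k!='image'})
E
```

```text
{'clock': 0.0, 'joints': array([-1.41158591e+00,  3.00460583e-01,  1.52155352e+00,  3.66987471e-05,
        1.32074425e+00, -6.65967837e-02]), 'qd': array([-0.00033332, -0.00238622,  0.00062094, -0.00079573, -0.00083218,
       -0.00074266]), 'effort': array([-2.52076876e-03, -5.31807375e+01, -3.52737951e+01,  7.07219448e-02,
        2.43869046e-02, -5.68083078e-05]), 'eef_pos': array([ 123.1077488 , -535.77566414,  204.9037726 ]), 'eef_rot': array([-3.14043191e+00, -1.13042216e-04,  2.25798030e-01]), 'wrist_force': array([ 0.16079345,  0.21660722, -0.31741976]), 'moment': array([-0.00944588,  0.00799369,  0.00116961]), 'finger_force': 0.0, 'finger_gap': 94.00080491999724}
scene {'fx': 387.41, 'fy': 387.41, 'cx': 257.222, 'cy': 191.558, 'R': [[-0.522, -0.853, -0.018], [-0.561, 0.359, -0.746], [0.643, -0.38, -0.665]], 't': [312.916, 341.086, 618.344]}
side {'fx': 472.348, 'fy': 472.348, 'cx': 258.109, 'cy': 189.818, 'R': [[-0.785, -0.62, -0.006], [-0.382, 0.492, -0.782], [0.488, -0.612, -0.623]], 't': [461.644, 241.119, 1161.8]}
wrist {'fx': 297.319, 'fy': 297.319, 'cx': 250.635, 'cy': 191.507, 'mount': [[0.0, -0.966, -0.258, 74.257], [1.0, 0.0, -0.0, -0.096], [0.0, -0.258, 0.966, -178.758], [0.0, 0.0, 0.0, 1.0]]}
```

View pics/scene.png

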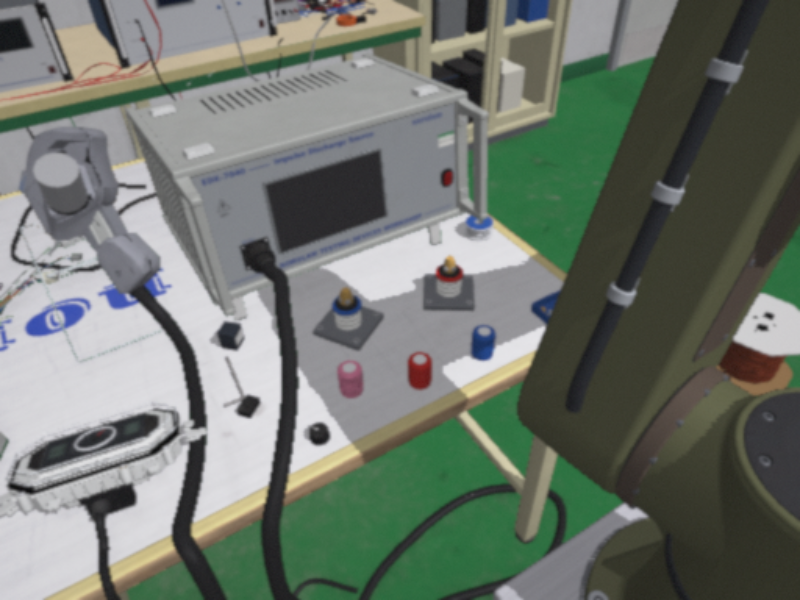

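View pics/side.png

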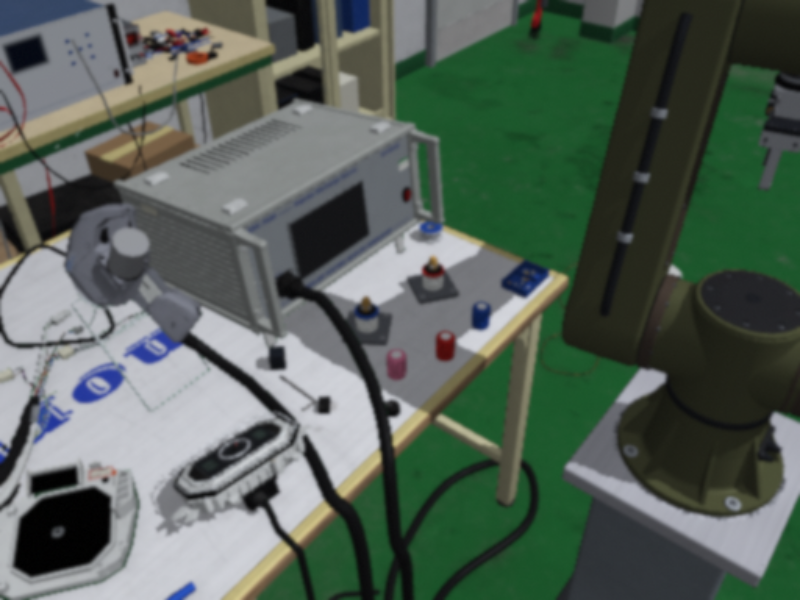

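The scene view (800x600) shows three cap shapes: pink (350,378), red (420,370) and blue (483,342). The saturated red one fits the description. The red-collar post is at (449,280), and the blue-collar post at (347,312) is not to be used. Next I'll measure both and confirm with a crop.

```bash
python3 - <<'E'
from h import *
import pickle
C=pickle.load(open('c0.pkl','rb'))
T=[]
for n,(x0,y0,x1,y1) in (('scene',(200,140,330,270)),('side',(225,140,335,250))):
    c=C[n]; im=c['image']; hsv=cv2.cvtColor(im,cv2.COLOR_RGB2HSV)
    m=(((hsv[...,0]<8)|(hsv[...,0]>168))&(hsv[...,1]>110)&(hsv[...,2]>50)).astype(np.uint8)
    m[:y0]=0;m[y1:]=0;m[:,:x0]=0;m[:,x1:]=0
    k,l,st,ce=cv2.connectedComponentsWithStats(m)
    for i in range(1,k):
        if st[i,4]<15: continue
        print(n,st[i].tolist(),ce[i].round(1), 'z23',plane(c,*ce[i],23)[:2].round(1),'z45',plane(c,*ce[i],45)[:2].round(1))
    a=cv2.cvtColor(im,cv2.COLOR_RGB2BGR)[y0:y1,x0:x1]
    T.append(cv2.resize(a,(400,400),interpolation=cv2.INTER_CUBIC))
cv2.imwrite('pics/crop.png',np.hstack(T))
E
```

```text
scene [279, 172, 17, 8, 69] [286.9 176.6] z23 [592.1 -87.4] z45 [570.6 -71.5]
scene [261, 227, 15, 22, 228] [268.4 238.7] z23 [436.7  70. ] z45 [420.4  80.5]
side [271, 172, 13, 5, 34] [276.6 174.5] z23 [588.2 -94.5] z45 [570.9 -70.5]
side [279, 214, 12, 17, 148] [284.6 222.5] z23 [437.4  71.5] z45 [423.8  91.4]
side [249, 229, 10, 13, 98] [253.4 235.2] z23 [474.  164.8] z45 [459.6 182.4]
```

View pics/crop.png

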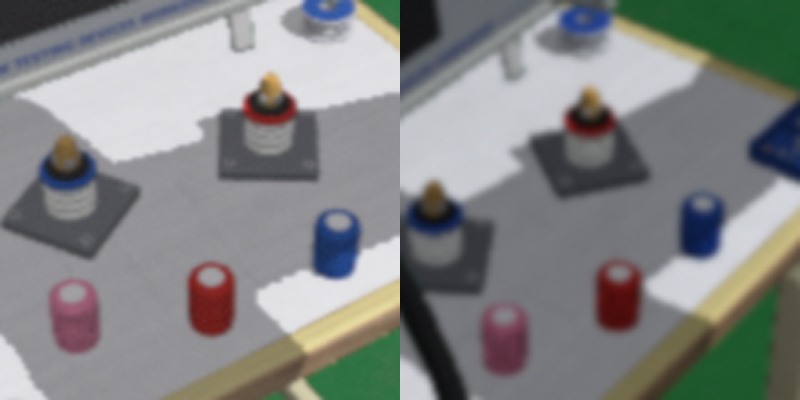

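The crop confirms it: the red cap stands between the pink and blue ones, and the red-collar post is right of the blue-collar post. Next: the neighbours and the instrument's front face.

```bash
python3 - <<'E'
from h import *
import pickle
C=pickle.load(open('c0.pkl','rb'))
c=C['scene'];d=C['side']
f=1.5625
def two(a,b):
    o1,r1=ray(c,*(np.array(a)/f)); o2,r2=ray(d,*(np.array(b)/f))
    A=np.stack([r1,-r2],1); s=np.linalg.lstsq(A,o2-o1,rcond=None)[0]
    p,q=o1+s[0]*r1,o2+s[1]*r2; return ((p+q)/2).round(0),np.linalg.norm(p-q).round(1)
for n,a,b in(('footR',(435,243),(400,250)),('boxtopR',(468,92),(415,128)),('boxtopL',(178,170),(250,230)),('handleRtop',(482,108),(435,138)),('footL',(236,313),(275,332)),
 ('red stud tip',(200+270*130/400,140+74*130/400),None)):
    if b: print(n,two(a,b))
g=lambda x,y:np.array([200+x*130/400,140+y*130/400])*f
k=lambda x,y:np.array([225+(x-400)*110/400,140+y*110/400])*f
for n,a,b in(('redtip',(270,74),(591,88)),('bluetip',(66,138),(433,183)),('redcaptop',(210,274),(620,272)),('pinktop',(74,293),(505,314)),('bluetop',(338,221),(703,203)),('redbaseFL',(219,178),(560,193))):
    print(n,two(g(*a),k(*b)))
E
```

```text
footR (array([ 704., -136.,    4.]), np.float64(3.3))
boxtopR (array([ 712., -198.,  268.]), np.float64(7.8))
boxtopL (array([670., 276., 293.]), np.float64(11.9))
handleRtop (array([ 649., -179.,  271.]), np.float64(4.5))
footL (array([679., 250.,  46.]), np.float64(10.9))
redtip (array([570., -72.,  85.]), np.float64(1.3))
bluetip (array([597.,  99.,  77.]), np.float64(0.5))
redcaptop (array([437.,  70.,  52.]), np.float64(2.4))
pinktop (array([478., 157.,  47.]), np.float64(0.3))
bluetop (array([435., -41.,  48.]), np.float64(1.0))
redbaseFL (array([558., -16.,  11.]), np.float64(3.0))
```

Emit:
{"api": "move_arm", "payload": {
  "dp": [
    [26,50,0],
    [26,50,0],
    [26,50,0],
    [26,50,0],
    [26,50,0],
    [26,50,0],
    [26,50,0],
    [26,50,0],
    [26,50,0],
    [26,50,0]
  ],
  "rotation": [
    [0,0,-0.0225],
    [0,0,-0.0225],
    [0,0,-0.0225],
    [0,0,-0.0225],
    [0,0,-0.0225],
    [0,0,-0.0225],
    [0,0,-0.0225],
    [0,0,-0.0225],
    [0,0,-0.0225],
    [0,0,-0.0225]
  ],
  "hand": [1,1,1,1,1,1,1,1,1,1]
}}

```text
clock: 1.4
eef_pos: [383.6, -34.2, 205.6]
eef_rot: [3.141, -0.001, 0.0]
wrist_force: [0.6, -0.9, 0.2]
finger_gap: 94.1
finger_force: 0.0
```

Emit:
{"api": "move_arm", "payload": {
  "dp": [
    [17,35,-10],
    [18,35,-10],
    [18,35,-10],
    [0,0,0],
    [0,0,0]
  ],
  "rotation": [
    [0,0,0],
    [0,0,0],
    [0,0,0],
    [0,0,0],
    [0,0,0]
  ],
  "hand": [1,1,1,1,1]
}}

```text
clock: 2.02
eef_pos: [435.9, 68.6, 175.4]
eef_rot: [3.141, 0.0, 0.001]
wrist_force: [-0.3, 0.1, 0.2]
finger_gap: 94.0
finger_force: 0.0
```

```bash
cat >> h.py <<'E'
from scipy.spatial.transform import Rotation as Ro
def wray(c,s,u,v):
    x,y=(u-c['cx'])/c['fx'],(v-c['cy'])/c['fy']; r=np.hypot(x,y)
    d=np.array([np.sin(r)*x/r,np.sin(r)*y/r,np.cos(r)]); M=np.array(c['mount'])
    R=Ro.from_euler('xyz',s['eef_rot']).as_matrix()
    return R@M[:3,3]+s['eef_pos'], R@M[:3,:3]@d
def wplane(c,s,u,v,z):
    o,d=wray(c,s,u,v); return (o+d*(z-o[2])/d[2]).round(1)
def redblobs(im):
    hsv=cv2.cvtColor(im,cv2.COLOR_RGB2HSV)
    m=(((hsv[...,0]<8)|(hsv[...,0]>170))&(hsv[...,1]>130)&(hsv[...,2]>50)).astype(np.uint8)
    return cv2.connectedComponentsWithStats(m)+(hsv,)
def wshot(name):
    s=manip.read_state(); c=camera('wrist')
    cv2.imwrite('pics/'+name,cv2.resize(cv2.cvtColor(c['image'],cv2.COLOR_RGB2BGR),(768,576),interpolation=cv2.INTER_CUBIC))
    return s,c
E
python3 - <<'E'
from h import *
s,c=wshot('w1.png'); print(s['eef_pos'],s['eef_rot'],s['clock'])
k,l,st,ce,hsv=redblobs(c['image'])
for i in range(1,k):
    if st[i,4]>60: print(st[i].tolist(),ce[i].round(1),wplane(c,s,*ce[i],46),wplane(c,s,*ce[i],50))
E
```

```text
[435.88322554  68.63750437 175.43354362] [3.14142323e+00 3.67384707e-04 1.03839546e-03] 2.025
[366, 43, 36, 39, 405] [379.7  63.5] [571.9 -71.4  46. ] [571.1 -69.6  50. ]
[496, 139, 16, 15, 98] [504.  146.8] [ 492. -281.   46.] [ 492.2 -276.4   50. ]
[240, 168, 27, 26, 261] [253.7 180.4] [439.9  65.5  46. ] [440.8  65.5  50. ]
```

View pics/w1.png

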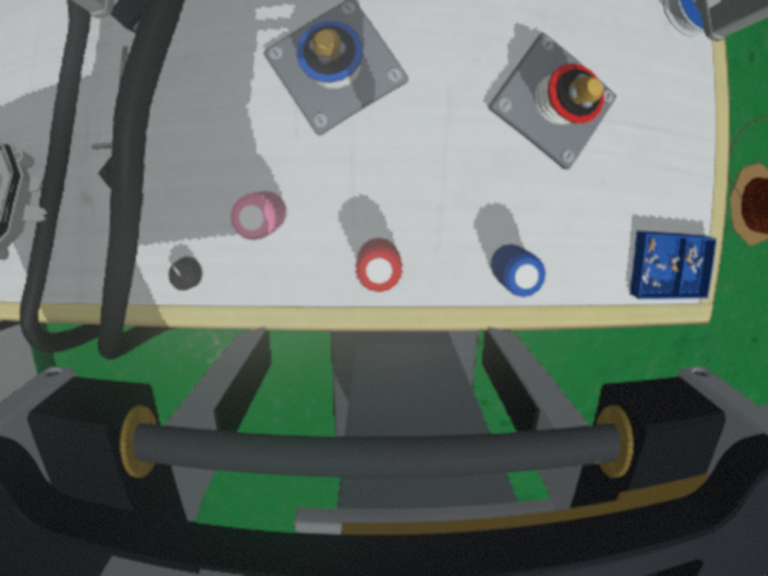

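The wrist view shows the red cap at (379,267) between the fingers laterally, with the red collar at (577,93). I'll refine both using the white disc and the collar's ellipse.

```bash
python3 - <<'E'
from h import *
s=manip.read_state(); c=camera('wrist')
k,l,st,ce,hsv=redblobs(c['image'])
w=((hsv[...,1]<60)&(hsv[...,2]>150)).astype(np.uint8)
x,y,W,H=240,168,27,26
sub=np.zeros_like(w); sub[y:y+H,x:x+W]=w[y:y+H,x:x+W]
kk,ll,ss,cc=cv2.connectedComponentsWithStats(sub)
for i in range(1,kk):
    if ss[i,4]>20: print('disc?',ss[i].tolist(),cc[i],wplane(c,s,*cc[i],46))
for i in range(1,k):
    if st[i,4]>150:
        ct=max(cv2.findContours((l==i).astype(np.uint8),cv2.RETR_EXTERNAL,cv2.CHAIN_APPROX_NONE)[0],key=cv2.contourArea)
        # outer contour -> circle fit on plane z=50
        P=np.array([wplane(c,s,*p[0],50 if ce[i][0]>300 else 46)[:2] for p in ct])
        print('circle',cv2.minEnclosingCircle(P.astype(np.float32)),cv2.fitEllipse(P.astype(np.float32)))
E
```

```text
disc? [244, 172, 17, 17, 233] [252.00429185 179.97424893] [440.4  67.   46. ]
disc? [259, 186, 8, 8, 31] [263.77419355 190.93548387] [428.4  54.3  46. ]
circle ((573.7553100585938, -74.91828155517578), 22.55160140991211) ((573.9816284179688, -75.41836547851562), (40.61171340942383, 41.84122848510742), 6.674563407897949)
circle ((440.5936279296875, 66.11005401611328), 14.883776664733887) ((440.0014953613281, 66.21878051757812), (27.145387649536133, 28.607999801635742), 23.18416404724121)
```

Emit:
{"api": "move_arm", "payload": {
  "dp": [
    [3,0,-35],
    [0,0,-35],
    [0,0,-35],
    [0,0,-30],
    [0,0,-20],
    [0,0,-10],
    [0,0,0],
    [0,0,0]
  ],
  "rotation": [
    [0,0,0],
    [0,0,0],
    [0,0,0],
    [0,0,0],
    [0,0,0],
    [0,0,0],
    [0,0,0],
    [0,0,0]
  ],
  "hand": [1,1,1,1,1,1,1,1]
}}

```text
clock: 3.12
eef_pos: [439.6, 68.9, 11.3]
eef_rot: [-3.142, -0.001, 0.001]
wrist_force: [0.3, -0.0, 0.1]
finger_gap: 93.6
finger_force: 0.0
```

```bash
cat >> h.py <<'E'
def disc(c,s,x,y,W,H,z):
    hsv=cv2.cvtColor(c['image'],cv2.COLOR_RGB2HSV)
    w=((hsv[...,1]<60)&(hsv[...,2]>140)).astype(np.uint8); sub=np.zeros_like(w); sub[y:y+H,x:x+W]=w[y:y+H,x:x+W]
    kk,ll,ss,cc=cv2.connectedComponentsWithStats(sub)
    for i in range(1,kk):
        if ss[i,4]>40: print('disc?',ss[i].tolist(),cc[i].round(1),wplane(c,s,*cc[i],z))
E
python3 - <<'E'
from h import *
s,c=wshot('w2.png'); print(s['eef_pos'],s['eef_rot'])
k,l,st,ce,hsv=redblobs(c['image'])
for i in range(1,k):
    if st[i,4]>150:
        print(st[i].tolist(),ce[i].round(1)); disc(c,s,*st[i,:4],46)
E
```

```text
[439.61220925  68.85785651  11.26314318] [-3.14150818e+00 -1.28349972e-03  5.67153260e-04]
[461, 2, 51, 69, 1040] [477.6  38.5]
disc? [486, 2, 26, 13, 219] [502.3   6.9] [600.2 -95.3  46. ]
disc? [461, 52, 21, 19, 196] [467.6  64.2] [551.9 -57.1  46. ]
disc? [501, 59, 11, 12, 56] [508.2  66.6] [558.3 -96.2  46. ]
[227, 222, 57, 55, 1372] [257.2 249. ]
disc? [280, 222, 4, 17, 41] [282.  227.8] [455.7  52.4  46. ]
disc? [238, 239, 33, 30, 800] [254.2 253.7] [440.5  66.9  46. ]
disc? [269, 258, 15, 18, 120] [278.5 270.1] [430.1  53.4  46. ]
disc? [227, 262, 13, 14, 91] [231.1 271. ] [429.6  79.7  46. ]
```

View pics/w2.png

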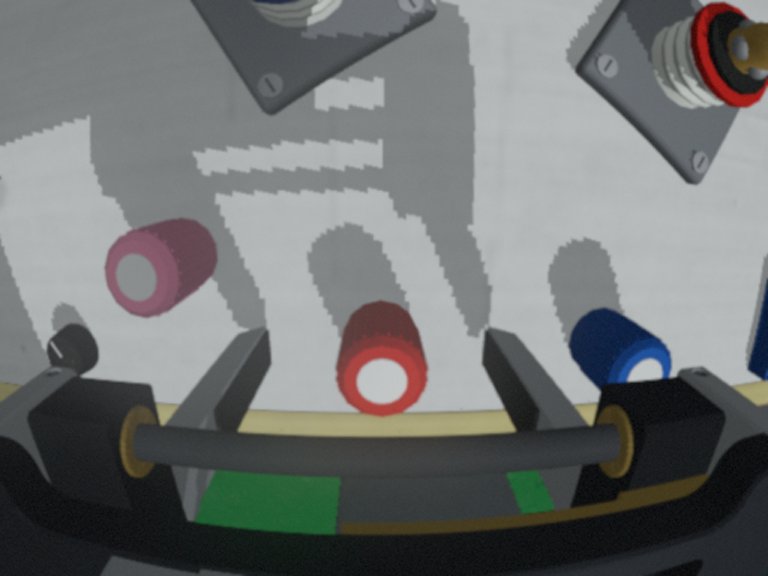

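The cap stands between the fingers at about (440.5,67), with its disc at (381,381). Now shift slightly and close.

Emit:
{"api": "move_arm", "payload": {
  "dp": [
    [1,-2,-1],
    [0,0,0],
    [0,0,0],
    [0,0,0],
    [0,0,0],
    [0,0,0],
    [0,0,0],
    [0,0,0],
    [0,0,0],
    [0,0,0]
  ],
  "rotation": [
    [0,0,0],
    [0,0,0],
    [0,0,0],
    [0,0,0],
    [0,0,0],
    [0,0,0],
    [0,0,0],
    [0,0,0],
    [0,0,0],
    [0,0,0]
  ],
  "hand": [0.4,0.4,0.2,0.2,0.2,0.2,0.2,0.2,0.2,0.2],
  "newtons": 45
}}

```text
clock: 4.42
eef_pos: [440.1, 67.0, 9.4]
eef_rot: [-3.142, 0.0, 0.001]
wrist_force: [-0.7, -0.2, 0.6]
finger_gap: 34.0
finger_force: 45.0
```

Emit:
{"api": "move_arm", "payload": {
  "dp": [
    [0,0,20],
    [0,0,40],
    [0,0,50],
    [19,-20,0],
    [38,-41,0],
    [38,-41,0],
    [38,-40,0],
    [0,0,0],
    [0,0,0]
  ],
  "rotation": [
    [0,0,0],
    [0,0,0],
    [0,0,0],
    [0,0,0],
    [0,0,0],
    [0,0,0],
    [0,0,0],
    [0,0,0],
    [0,0,0]
  ],
  "hand": [0.2,0.2,0.2,0.2,0.2,0.2,0.2,0.2,0.2]
}}

```text
clock: 5.55
eef_pos: [572.6, -74.7, 119.0]
eef_rot: [-3.141, 0.001, 0.001]
wrist_force: [0.5, 0.1, -0.3]
finger_gap: 33.7
finger_force: 45.0
```

```bash
python3 - <<'E'
from h import *
import pickle
s,c=wshot('w3.png'); print(s['eef_pos'],s['eef_rot'],s['finger_gap'])
k,l,st,ce,hsv=redblobs(c['image'])
for i in range(1,k):
    if st[i,4]>150: print(st[i].tolist(),ce[i].round(1)); disc(c,s,*st[i,:4],s['eef_pos'][2]+36.5)
a,b=camera('scene'),camera('side'); pickle.dump((s,c,a,b),open('c3.pkl','wb'))
o=[]
for q in(a,b):
    u,v=proj(q,[573,-74,100]).astype(int); im=cv2.cvtColor(q['image'],cv2.COLOR_RGB2BGR)[v-40:v+40,u-40:u+40]; print(u,v)
    o.append(cv2.resize(im,(400,400),interpolation=cv2.INTER_CUBIC))
cv2.imwrite('pics/ab.png',np.hstack(o))
E
```

```text
[572.58718469 -74.6993953  119.01627454] [-3.14125909e+00  1.01859445e-03  6.25102099e-04] 33.72900691724655
[376, 24, 34, 15, 362] [393.1  31. ]
[227, 173, 51, 43, 509] [253.9 189. ]
[221, 203, 61, 76, 1901] [251.8 244.7]
disc? [234, 242, 34, 30, 803] [250.5 256.2] [573.  -74.7 155.5]
disc? [222, 263, 20, 16, 85] [229.1 273. ] [562.4 -62.9 155.5]
disc? [260, 263, 22, 16, 146] [275.  273.4] [562.2 -88.1 155.5]
287 158
277 159
```

View pics/w3.png

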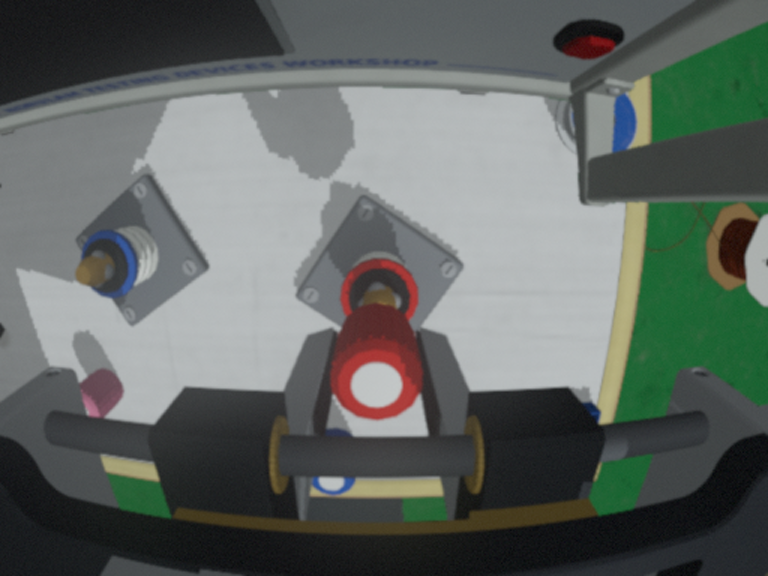

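View pics/ab.png

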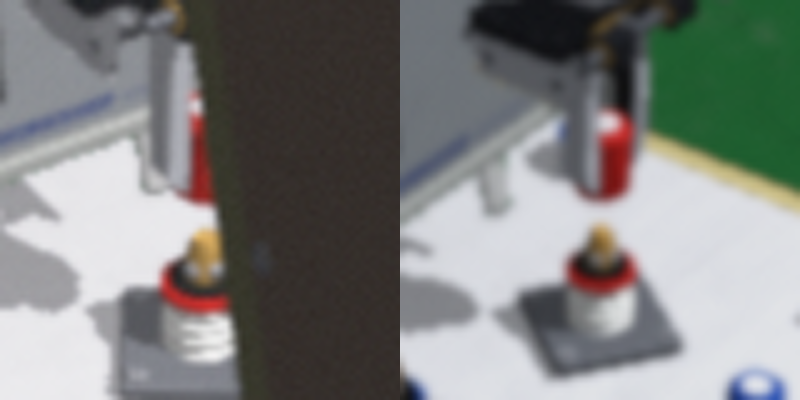

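The cap hangs right above the red stud. In the wrist view the collar is at (380,290) behind the cap at (377,385), and in the side crop the cap's axis (604) lies near the stud's (601). I'll measure the residual offset from the collar's outer edge, the plate screws and the side view.

```bash
python3 - <<'E'
from h import *
import pickle
from scipy.optimize import least_squares
s,c,a,b=pickle.load(open('c3.pkl','rb'))
k,l,st,ce,hsv=redblobs(c['image'])
i=[i for i in range(1,k) if st[i,1]==173 and st[i,4]>400][0]
m=(l==i)
def circ(P,z):
    f=lambda p:np.hypot(P[:,0]-p[0],P[:,1]-p[1])-23
    r=least_squares(f,[573,-75],loss='soft_l1'); return r.x.round(1),np.abs(r.fun).mean().round(2)
# outer top edge per column, sides per row
pts=[(u,np.where(m[:,u])[0][0]-.5) for u in range(230,276)]
P=np.array([wplane(c,s,u,v,50)[:2] for u,v in pts]); print('collar top edge',circ(P,50))
rows=[(x,v) for v in range(185,203) for x in (np.where(m[v])[0][0]-.5,np.where(m[v])[0][-1]+.5)]
P=np.array([wplane(c,s,u,v,50)[:2] for u,v in rows+pts]); print('all',circ(P,50))
A=wplane(c,s,300,180,12);B=wplane(c,s,310/1.5,296/1.5,12);print('screws',A,B,(A+B)/2)
# side view: axis of cap vs. collar
k,l,st,ce,_=redblobs(b['image'])
for i in range(1,k):
    if st[i,4]>25 and abs(ce[i][0]-277)<40 and abs(ce[i][1]-165)<40: print(st[i].tolist(),ce[i].round(1))
u1=237+(604-400)/5; 
for z,v in((46+110,119+118/5),(78,119+228/5),(50,119+265/5)): print(z,proj(b,[573,-74.7,z]).round(1))
print('tip px',237+201/5,119+228/5)
E
```

```text
collar top edge (array([573.9, -76.5]), np.float64(0.27))
all (array([573.7, -76.3]), np.float64(0.51))
screws [ 582.2 -123.7   12. ] [564.2 -30.3  12. ] [573.2 -77.   12. ]
[277, 141, 6, 17, 63] [279.9 150.1]
[271, 172, 13, 5, 42] [276.9 174.2]
156 [277.6 143.3]
78 [277.1 164.9]
50 [276.9 172.3]
tip px 277.2 164.6
```

Emit:
{"api": "move_arm", "payload": {
  "dp": [
    [0.7,-1.2,-10],
    [0,0,-10],
    [0,0,-8],
    [0,0,-5],
    [0,0,-4],
    [0,0,-3],
    [0,0,-3],
    [0,0,0]
  ],
  "rotation": [
    [0,0,0],
    [0,0,0],
    [0,0,0],
    [0,0,0],
    [0,0,0],
    [0,0,0],
    [0,0,0],
    [0,0,0]
  ],
  "hand": [0.2,0.2,0.2,0.2,0.2,0.2,0.2,0.2],
  "newtons": 55
}}

```text
clock: 6.7
eef_pos: [573.8, -76.2, 76.3]
eef_rot: [-3.142, 0.0, 0.001]
wrist_force: [-0.6, -0.5, -0.7]
finger_gap: 33.5
finger_force: 55.0
```

```bash
python3 - <<'E'
from h import *
from scipy.optimize import least_squares
s,c=wshot('w4.png'); print(s['eef_pos'],s['wrist_force'],s['moment'])
k,l,st,ce,hsv=redblobs(c['image'])
for i in range(1,k):
    if st[i,4]>150: print(st[i].tolist(),ce[i].round(1)); disc(c,s,*st[i,:4],s['eef_pos'][2]+36.5)
    if st[i,4]>150 and abs(ce[i][0]-252)<30:
        m=l==i; x=st[i,0];w=st[i,2]
        P=np.array([wplane(c,s,u,np.where(m[:,u])[0][0]-.5,50)[:2] for u in range(x+3,x+w-3)])
        r=least_squares(lambda p:np.hypot(P[:,0]-p[0],P[:,1]-p[1])-23,[573,-75],loss='soft_l1'); print('collar',r.x,np.abs(r.fun).mean())
E
```

```text
[573.76705235 -76.2370414   76.29429738] [-0.55733326 -0.54079107 -0.66802569] [0.03492398 0.0158193  0.02435576]
[406, 3, 44, 22, 620] [429.   13.7]
[221, 186, 60, 93, 3066] [252.  230.9]
disc? [234, 242, 34, 30, 804] [250.5 256.2] [574.2 -76.2 112.8]
disc? [221, 263, 21, 16, 142] [226.7 273.3] [563.3 -63.1 112.8]
disc? [260, 263, 21, 16, 135] [274.5 273.4] [563.3 -89.4 112.8]
collar [574.08179703 -76.44668402] 0.27267325257940056
```

View pics/w4.png

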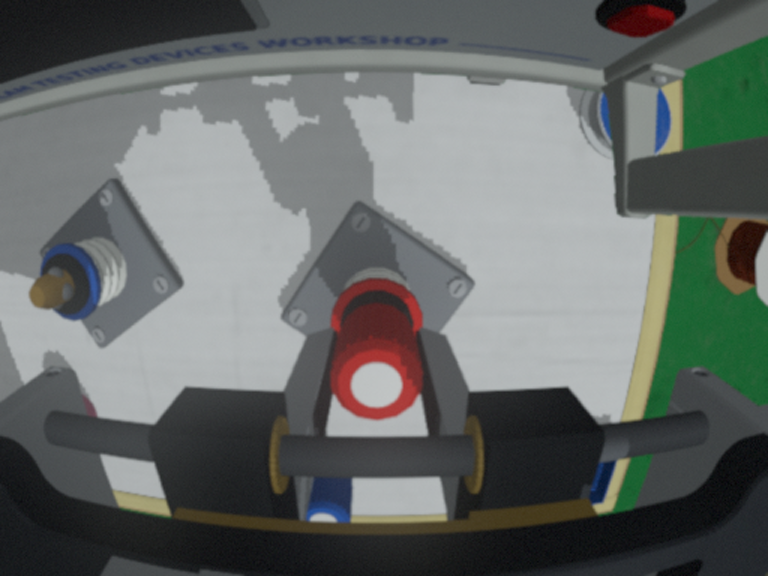

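The cap sits over the stud (disc (377,383), collar (377,305)), centred within about 0.3 mm and free of contact force. Next, push down slowly.

Emit:
{"api": "move_arm", "payload": {
  "dp": [
    [0,0,-2],
    [0,0,-1],
    [0,0,-1],
    [0,0,-1],
    [0,0,-1],
    [0,0,0]
  ],
  "rotation": [
    [0,0,0],
    [0,0,0],
    [0,0,0],
    [0,0,0],
    [0,0,0],
    [0,0,0]
  ],
  "hand": [0.2,0.2,0.2,0.2,0.2,0.2]
}}

```text
clock: 7.5
eef_pos: [574.3, -76.3, 71.2]
eef_rot: [3.141, -0.001, 0.001]
wrist_force: [-0.9, 1.0, 6.2]
finger_gap: 33.7
finger_force: 55.0
```

Emit:
{"api": "move_arm", "payload": {
  "dp": [
    [0,0,-1],
    [0,0,-1],
    [0,0,0]
  ],
  "rotation": [
    [0,0,0],
    [0,0,0],
    [0,0,0]
  ],
  "hand": [0.2,0.2,0.2]
}}

```text
clock: 7.88
eef_pos: [574.7, -76.4, 69.8]
eef_rot: [3.141, -0.003, 0.001]
wrist_force: [-0.8, 0.6, 9.8]
finger_gap: 33.8
finger_force: 55.0
```

Emit:
{"api": "move_arm", "payload": {
  "dp": [
    [0,0,-1],
    [0,0,0]
  ],
  "rotation": [
    [0,0,0],
    [0,0,0]
  ],
  "hand": [0.2,0.2]
}}

```text
clock: 8.12
eef_pos: [574.5, -76.4, 68.3]
eef_rot: [3.141, -0.002, 0.001]
wrist_force: [0.7, 0.2, 6.0]
finger_gap: 34.0
finger_force: 55.0
```

Emit:
{"api": "move_arm", "payload": {
  "dp": [
    [0,0,-1],
    [0,0,0]
  ],
  "rotation": [
    [0,0,0],
    [0,0,0]
  ],
  "hand": [0.2,0.2]
}}

```text
clock: 8.38
eef_pos: [574.2, -76.3, 66.8]
eef_rot: [3.141, -0.001, 0.001]
wrist_force: [1.3, -1.4, 2.3]
finger_gap: 33.8
finger_force: 55.0
```

The force rose to about 10 N and then dropped to 2 N with the rim near 57 mm, so it has clicked. On to squeezing the seal.

Emit:
{"api": "move_arm", "payload": {
  "dp": [
    [0,0,-1],
    [0,0,-1],
    [0,0,-1],
    [0,0,-1],
    [0,0,0]
  ],
  "rotation": [
    [0,0,0],
    [0,0,0],
    [0,0,0],
    [0,0,0],
    [0,0,0]
  ],
  "hand": [0.2,0.2,0.2,0.2,0.2]
}}

```text
clock: 9.0
eef_pos: [573.7, -76.2, 62.4]
eef_rot: [-3.141, 0.0, 0.001]
wrist_force: [-0.7, 0.3, 2.7]
finger_gap: 33.7
finger_force: 55.0
```

Emit:
{"api": "move_arm", "payload": {
  "dp": [
    [0,0,-1],
    [0,0,-1],
    [0,0,-1],
    [0,0,0]
  ],
  "rotation": [
    [0,0,0],
    [0,0,0],
    [0,0,0],
    [0,0,0]
  ],
  "hand": [0.2,0.2,0.2,0.2]
}}

```text
clock: 9.5
eef_pos: [573.7, -76.2, 59.8]
eef_rot: [-3.142, 0.0, 0.001]
wrist_force: [-4.5, 1.0, 8.7]
finger_gap: 34.0
finger_force: 55.0
```

Emit:
{"api": "move_arm", "payload": {
  "dp": [
    [0,0,-1],
    [0,0,0],
    [0,0,0]
  ],
  "rotation": [
    [0,0,0],
    [0,0,0],
    [0,0,0]
  ],
  "hand": [0.2,0.2,0.2]
}}

```text
clock: 9.88
eef_pos: [573.8, -76.2, 59.4]
eef_rot: [3.142, -0.0, 0.001]
wrist_force: [-6.8, 1.7, 13.6]
finger_gap: 33.7
finger_force: 55.0
```

Emit:
{"api": "move_arm", "payload": {
  "dp": [
    [0,0,-0.5],
    [0,0,0],
    [0,0,0]
  ],
  "rotation": [
    [0,0,0],
    [0,0,0],
    [0,0,0]
  ],
  "hand": [0.2,0.2,0.2]
}}

```text
clock: 10.25
eef_pos: [573.8, -76.2, 59.3]
eef_rot: [3.142, -0.0, 0.001]
wrist_force: [-8.9, 1.0, 18.7]
finger_gap: 33.3
finger_force: 55.0
```

It's at the hard stop with TCP 59.3, rim at the shoulder. Trim the sideways load and aim for about 15 N.

Emit:
{"api": "move_arm", "payload": {
  "dp": [
    [-0.6,0,0.2],
    [0,0,0],
    [0,0,0],
    [0,0,0]
  ],
  "rotation": [
    [0,0,0],
    [0,0,0],
    [0,0,0],
    [0,0,0]
  ],
  "hand": [0.2,0.2,0.2,0.2]
}}

```text
clock: 10.75
eef_pos: [573.7, -76.2, 59.3]
eef_rot: [3.141, -0.002, 0.001]
wrist_force: [-3.4, 1.4, 13.2]
finger_gap: 33.7
finger_force: 55.0
```

Emit:
{"api": "move_arm", "payload": {
  "dp": [
    [0,0,0],
    [0,0,0],
    [0,0,0],
    [0,0,0]
  ],
  "rotation": [
    [0,0,0],
    [0,0,0],
    [0,0,0],
    [0,0,0]
  ],
  "hand": [0.2,0.2,0.2,0.2]
}}

```text
clock: 11.25
eef_pos: [573.7, -76.2, 59.4]
eef_rot: [3.141, -0.002, 0.001]
wrist_force: [-4.7, 0.8, 14.3]
finger_gap: 33.6
finger_force: 55.0
```

```bash
python3 - <<'E'
from h import *
s,c=wshot('w5.png'); a=camera('side')
u,v=proj(a,[573,-74,80]).astype(int); im=cv2.cvtColor(a['image'],cv2.COLOR_RGB2BGR)[v-40:v+40,u-40:u+40]
w=cv2.cvtColor(c['image'],cv2.COLOR_RGB2BGR)[150:290,182:322]
cv2.imwrite('pics/fin.png',np.hstack([cv2.resize(im,(400,400)),cv2.resize(w,(400,400))]))
E
```

```text
(no output)
```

View pics/fin.png

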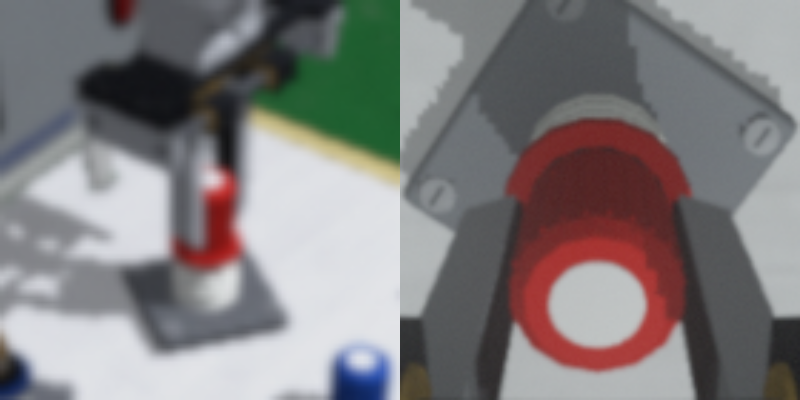

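The cap sits right on the red collar in both crops (side (205,240), wrist (598,200)). No black ring shows, and it's held at about 14 N. Handing in.

```bash
python3 -c "
from cell import manip
print(manip.read_state()['wrist_force']); print(manip.sign_off())"
```

```text
[-4.19128534  1.27907265 14.20901361]
the job is handed in; nothing more can be done
None
```

The red cap is clicked onto the red-collared post with the sealing ring squeezed fully down. I handed it in at about 11 s on the robot clock, still gripped and pushed down at about 14 N, and nothing else was moved.

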